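# Click the filter wheel round to its pointer

### The job

Set the laser's filter wheel: with a fingertip, gently flick the tabs on the wheel's edge so that it advances anticlockwise (seen from above) until the one tab with the raised stud rests in its click at the fixed pointer, and do not let it click on past the pointer. Nothing is to be picked up: leave the spool, the nozzle and the lens cap where they stand, and take the hand away when done.

Things in the scene. Friction and masses are not known exactly. Their poses are not given: they have to be found in the camera images.
- unit: Fixed unit under the wheel; origin on the bench on the wheel's vertical axis, z up, x level towards the pointer. Its casing below the wheel is 90 mm square, 42 mm high, centred on the axis; beyond it, under the tab ends, is free air down to the bench, except towards the pointer: there a casing 70 mm wide, 42 mm high leads to a white housing, 110 wide, 74 high, from 93 to 175 mm from the axis.
- axle (a point): Point on the wheel's axis, 60 mm above the bench, half-way up its tabs; fixed, axes as unit. The filter wheel is a level aluminium disc, 38 mm radius, with six equal straight tabs standing out radially from its edge, 60 degrees apart. Tabs are 10 mm wide, reach 65 mm from the axis, and span 51 to 69 mm above the bench.
- pointer (a point): Tip of the fixed pointer, a small dark steel point on the white housing, 79 mm from the wheel's axis and 71 mm above the bench, just beyond the ends of the tabs.
- stud (a point): Centre of the top of the raised black stud (14 mm diameter, 10 mm high, top 79 mm above the bench) on one of the six tabs, 53 mm from the wheel's axis. The only tab that has one. It turns with the wheel. At the start it is 2, 3 or 4 clicks short of the pointer.
- wheel (a joint): Wheel angle, rad, growing anticlockwise from above. Clicks at 0, 1.047, 2.094, 3.142 and 4.189, where the stud is at the pointer; in every click some tab is straight at the pointer. About 4 N at a tab end starts it from a click; pushed over 30 degrees it snaps on into the next click by itself and stays there. Stops at -0.25 and 4.9.
- spool_mid (a point): Loose wire spool with blue flanges standing on end, 60 mm diameter, 56 mm high; this is its centre, 28 mm up. Stands to one side of the unit, to be left alone.
- nozzle_mid (a point): Loose brass nozzle standing point up, 38 mm diameter, 48 mm high; this is its centre line, 24 mm up. To be left alone.
- cap_mid (a point): Loose black lens cap, a disc 40 mm in diameter and 22 mm high, lying on top of the white housing beyond the pointer; this is its centre, 85 mm above the bench. To be left alone.

How it is judged:
By the outcome, as a careful person would: the job done as asked, in the order asked, and still so for the second after the job is handed in, with the robot touching nothing.
It also fails if it takes over 64 s, if anything falls off the work surface, if the arm or the gripper's body presses on something with over 40 N, if the wrist force passes 120 N, or if a joint passes its speed limit or range.

### The arm

A 6-joint arm with a two-finger parallel gripper is mounted at the origin on the work surface. World frame = base frame: x ahead of the robot, y to its left, z up, the work surface at z = 0. Lengths are in m, angles in rad, forces in N, time in s.
With the tool pointing down it reaches from about 0.35 to 0.775 m from the base axis. Payload 7.3 kg.
Tool frame: the origin (TCP) lies at the very end of the fingers, on their centre line; the grasp point (between the pads) lies 19 mm behind it; z points along the fingers, y is the line along which they close (so a half turn about z gives the same grasp; the last joint's range is limited). The gripper opens to 92 mm and grips with 3 to 60 N. Pads are 19 mm wide; open, the fingers measure 130 mm over their backs; the gripper's body (75 mm by 190 mm) begins 47 mm behind the grasp point.
Start: joints at [1.154, 0.342, 1.524, -0, 1.275, -0.146], TCP at [0.14, 0.506, 0.227] pointing down, gripper open.
Joint ranges: [-2.53, 2.53], [-0.77, 2.02], [0.04, 2.7], [-1, 4.14], [0.28, 2.66], [-3.11, 3.11]. Speed limits (rad/s): [2.57, 2.57, 3.14, 3.14, 3.14, 3.14].

### API

Orientations are given as [roll, pitch, yaw] about the fixed x, y, z axes, in that order (R = Rz(yaw) Ry(pitch) Rx(roll)).
In Python, from cell import * gives the robot as it stands.
- The arm moves only by the tool step_arm, never from a script. Its argument "commands" is a list of rows, each a list of 7 numbers: the opening, from 0 (shut) to 1 (fully open), then the shift along the world's x, y, z in cm, then the turn, a rotation vector about the world's x, y, z in rad. A call has 1 to 5 rows; each row is the pose to reach, as a shift and turn from the pose commanded when the call began; what a row does not reach only later rows make up. A row lasts 1/12 s, in which the tool goes at most 41.7 mm and 7.16 degrees, less where a joint would pass 70% of its speed; a pose out of reach is approached as far as the arm can. A call with a gripper value outside its range is refused whole. The fingers move at their own pace and stop on an object; "grip_force" is the grip in N (left out, the last holds). Time passes only in rows, so rows that repeat a pose let the fingers close. It gives the time, the measured TCP pose, the force, the opening and the grip force at its end, in the units of the state.
- observe(): the state, without advancing time (a new reading comes with each control period).
- read_camera(name): name is "side" or "top"; returns the picture (480x640x3 uint8, red, green, blue); there is no depth.
- camera_model(name): a dict with "vfov" (degrees; the focal length in pixels is half the picture's height over the tangent of half this angle, whatever the lens; pixels are square), "cx", "cy" (the principal point, pixels), "k1" (the pictures are not rectified: a ray, as slopes to the right and down, at radius r is drawn at 1 + k1 r^2 times it, then the intrinsics apply), "world_to_cam" (4x4, takes a point from world to camera coordinates). Camera axes: x right, y up, looking along -z (the intrinsics and any distortion apply to the point x, -y, -z); pixel columns grow to the right and rows downward; lengths in m; the calibration is good to about 2 mm. A picture is of the moment at which its call begins. camera_model takes no time and is no camera call.
- hand_in(): hands the job in; it is judged then, once.
The state is a dict: "time": time; "qpos": joint angles; "qvel": joint speeds; "joint_efforts": joint torques, N m; "tool_pos": TCP position; "tool_rot": TCP orientation; "contact_force": force on the tool from outside, world axes, zero at the start; "torque": the same for the moment, N m; "opening": finger opening in m; "grip_force": force on a finger pad.
Only numpy, scipy, OpenCV 4.12 (cv2) and the standard library are available. Lean on these libraries where they do the work, as an engineer would, in place of code of your own. Each camera call takes 0.05 s, during which the arm holds its last target. There are 200 camera calls.

## Working session

There is one attempt and no reset: what is moved stays moved. The work goes in short steps, Python scripts to look and compute and a tool call to move; the robot and the scene stay as the last step left them, time stands still between calls to the robot, and variables do not carry over. Pictures are saved under pics/ and viewed, at most 10 in all, crops included, and the job is handed in when it is done.

Besides the shell and the picture viewer there is one more tool, called after "Emit:" in YAML: its name, and indented under it one key for each argument. step_arm: Moves the arm, as the interface text tells. Its arguments: {"type":"object","properties":{"commands":{"type":"array"},"grip_force":{"type":"number"}},"required":["commands"]}

```bash
mkdir -p pics; cat > h.py <<'E'
from cell import *
import numpy as np, cv2
def cam(n):
    m=camera_model(n); f=240/np.tan(np.radians(m["vfov"])/2); return m,f
def ray(n,u,v):
    m,f=cam(n); K=np.array([[f,0,m["cx"]],[0,f,m["cy"]],[0,0,1.]])
    p=cv2.undistortPoints(np.array([[[u,v]]],float),K,np.array([m["k1"],0,0,0.]))[0,0]
    T=np.array(m["world_to_cam"]); R=T[:3,:3]; o=-R.T@T[:3,3]
    return o,R.T@np.array([p[0],-p[1],-1])
def onz(n,u,v,z):
    o,d=ray(n,u,v); return o+d*(z-o[2])/d[2]
def proj(n,P):
    m,f=cam(n); T=np.array(m["world_to_cam"]); c=T[:3,:3]@P+T[:3,3]
    x,y=c[0]/-c[2],-c[1]/-c[2]; s=1+m["k1"]*(x*x+y*y); return m["cx"]+f*x*s,m["cy"]+f*y*s
E
python3 - <<'E'
from h import *
for n in("side","top"):
    cv2.imwrite(f"pics/{n}0.png",read_camera(n)[:,:,::-1]); print(n,camera_model(n))
s=observe(); print(s)
E
```

```text
side {'vfov': 45.74552767390519, 'cx': 321.1197940060785, 'cy': 243.66927931459867, 'k1': -0.07754878993233406, 'world_to_cam': array([[ 0.99240266, -0.12225303,  0.01382589, -0.63156064],
       [ 0.06058592,  0.58340837,  0.80991606, -0.12919742],
       [-0.10708083, -0.8029252 ,  0.58638283, -0.85360108],
       [ 0.        ,  0.        ,  0.        ,  1.        ]])}
top {'vfov': 56.99058434297384, 'cx': 312.58465692527125, 'cy': 241.06086156704416, 'k1': -0.07432909537264272, 'world_to_cam': array([[ 6.97216487e-02, -9.97566118e-01,  8.56058207e-04,
         1.22967832e-03],
       [ 9.74125838e-01,  6.82682533e-02,  2.15449060e-01,
        -6.32203688e-01],
       [-2.14983124e-01, -1.41875553e-02,  9.76514705e-01,
        -7.17893968e-01],
       [ 0.00000000e+00,  0.00000000e+00,  0.00000000e+00,
         1.00000000e+00]])}
{'time': 0.1, 'qpos': array([ 1.15397400e+00,  3.42649313e-01,  1.52493045e+00, -7.21238785e-06,
        1.27535935e+00, -1.46006641e-01]), 'qvel': array([-4.65559196e-05, -2.30929947e-03, -5.12965219e-03,  1.37740668e-03,
       -7.06969281e-04, -8.33330887e-05]), 'joint_efforts': array([ 1.25412906e-03, -4.31999803e+01, -2.44696748e+01,  7.17263133e-02,
        5.26216964e-02, -3.20742208e-05]), 'tool_pos': array([0.14028538, 0.50554149, 0.22611326]), 'tool_rot': array([-3.14025951e+00, -1.89071037e-04,  2.87077894e+00]), 'contact_force': array([-0.18696694, -0.67349585,  0.15329884]), 'torque': array([ 0.05039997, -0.02912512,  0.02514614]), 'grip_force': 0.0, 'opening': 0.09181404523420372}
```

View pics/top0.png

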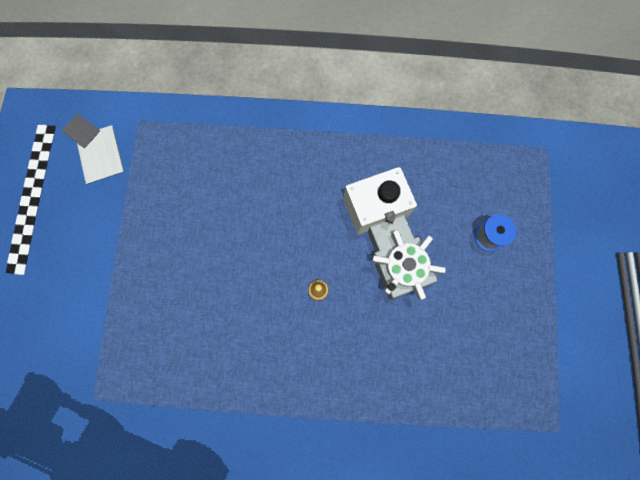

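View pics/side0.png

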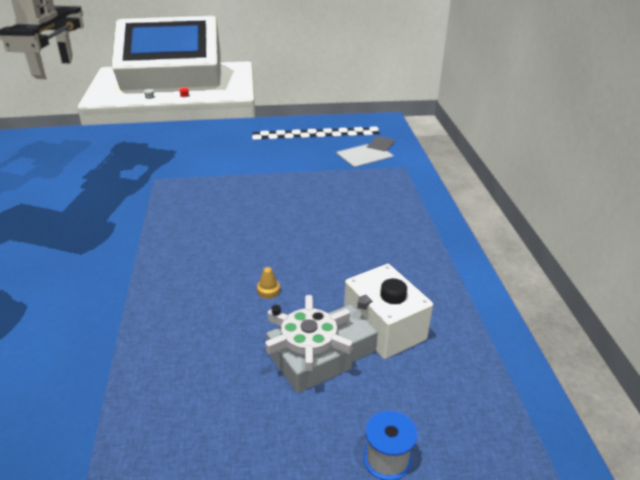

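The top view shows the hub at about (409,264), the pointer at (391,216) and the stud at (390,288). The cap is at (389,191), the nozzle at (318,289) and the spool at (498,231). The stud sits about 120° past the pointer anticlockwise, so it is about 4 clicks short. Next I'll refine these with a crop.

```bash
python3 - <<'E'
from h import *
t=cv2.imread("pics/top0.png"); s=cv2.imread("pics/side0.png")
a=cv2.resize(t[195:315,350:450],None,fx=4,fy=4,interpolation=cv2.INTER_CUBIC)
b=cv2.resize(s[270:390,255:355],None,fx=4,fy=4,interpolation=cv2.INTER_CUBIC)
cv2.imwrite("pics/crop.png",np.hstack([a,b]))
# green filters' mean = axis at disc top
for n,im in(("top",t),("side",s)):
    h=cv2.cvtColor(im,cv2.COLOR_BGR2HSV)
    g=cv2.inRange(h,(45,70,50),(85,255,255)); k,l,st,c=cv2.connectedComponentsWithStats(g)
    print(n,[(c[i].round(1),st[i,4],onz(n,*c[i],.069)[:2].round(4)) for i in range(1,k) if st[i,4]>15])
    d=cv2.inRange(h,(0,0,0),(180,255,70)); k,l,st,c=cv2.connectedComponentsWithStats(d)
    print([(c[i].round(1),st[i,4],st[i,:4]) for i in range(1,k) if 8<st[i,4]<700])
for n,P in(("top",(409,264)),("top",(390,288)),("top",(391,216))):print(onz(n,*P,.071))
E
```

```text
top [(array([410.5, 250.4]), np.int32(51), array([ 0.6257, -0.1296])), (array([421.7, 259.1]), np.int32(52), array([ 0.6114, -0.1498])), (array([395.6, 268.7]), np.int32(53), array([ 0.5911, -0.104 ])), (array([420.1, 272.7]), np.int32(54), array([ 0.5868, -0.1474])), (array([407.1, 277.7]), np.int32(55), array([ 0.5766, -0.1246]))]
[(array([61.3, 29.7]), np.int32(15), array([58, 27,  8,  7], dtype=int32)), (array([ 50.2, 129.1]), np.int32(56), array([ 46, 126,   9,   7], dtype=int32)), (array([ 38.8, 137.7]), np.int32(44), array([ 35, 135,   8,   7], dtype=int32)), (array([ 46.2, 146.8]), np.int32(55), array([ 42, 143,   9,   8], dtype=int32)), (array([ 34.6, 155. ]), np.int32(49), array([ 31, 152,   8,   7], dtype=int32)), (array([ 42.2, 164.5]), np.int32(62), array([ 38, 161,   9,   8], dtype=int32)), (array([ 30.5, 173. ]), np.int32(50), array([ 27, 170,   8,   7], dtype=int32)), (array([ 37.9, 182.7]), np.int32(62), array([ 34, 179,   9,   8], dtype=int32)), (array([388.5, 191.5]), np.int32(370), array([378, 181,  22,  22], dtype=int32)), (array([ 26.6, 191.1]), np.int32(54), ar
[... 1716 characters left out ...]
40,  7,  4,  7], dtype=int32)), (array([43.2, 40. ]), np.int32(97), array([38, 35, 13, 13], dtype=int32)), (array([63.3, 52. ]), np.int32(139), array([58, 42, 11, 21], dtype=int32)), (array([393.4, 291.1]), np.int32(488), array([381, 280,  25,  23], dtype=int32)), (array([362.8, 305.8]), np.int32(15), array([360, 305,   6,   3], dtype=int32)), (array([275.8, 310. ]), np.int32(55), array([273, 306,   7,   9], dtype=int32)), (array([317.5, 315.9]), np.int32(34), array([314, 314,   8,   5], dtype=int32)), (array([391., 431.]), np.int32(75), array([386, 427,  11,   9], dtype=int32))]
[ 0.60070851 -0.12698349  0.071     ]
[ 0.55610685 -0.09485423  0.071     ]
[ 0.68613714 -0.09242464  0.071     ]
```

View pics/crop.png

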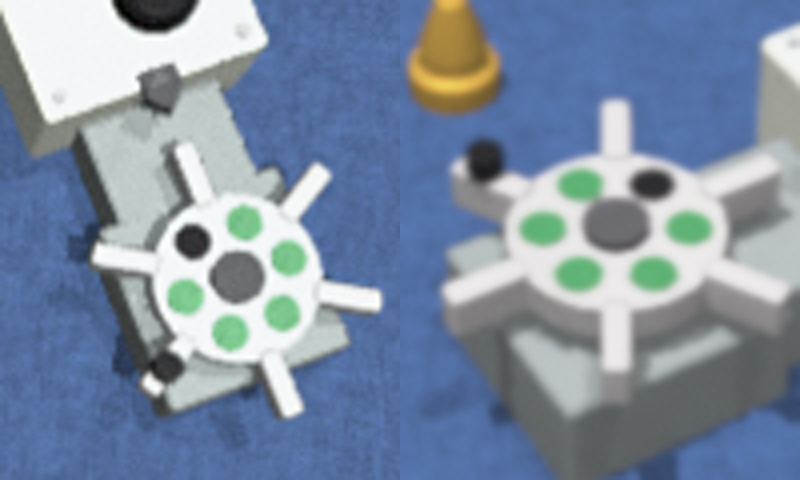

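The crop shows the pointer tip at about (390,223) in the top view. The stud is at (392,286.7) in top and (276,310) in side, and a tab stands straight at the pointer.

```bash
python3 - <<'E'
from h import *
A=np.array([.6017,-.1288])
for nm,n,u,v,z in(("stud","top",392,286.7,.079),("stud","side",276,309,.079),("ptr","top",390,222.5,.071),("tab180","top",422.5,298,.069),("tab240","top",445,270,.069),("tab0","top",395.5,231.5,.069),("nozzle","top",318,289,.03),("spool","top",499,230,.056),("cap","top",388.8,191.5,.096)):
    p=onz(n,u,v,z)[:2]; d=p-A; print(nm,n,p.round(4),"r",np.hypot(*d).round(4),"ang",np.degrees(np.arctan2(d[1],d[0])).round(1))
E
```

```text
stud top [ 0.5576 -0.0969] r 0.0544 ang 144.1
stud side [ 0.5599 -0.1013] r 0.05 ang 146.6
ptr top [ 0.6739 -0.091 ] r 0.0815 ang 27.6
tab180 top [ 0.5427 -0.1526] r 0.0636 ang -158.1
tab240 top [ 0.5947 -0.1917] r 0.0633 ang -96.4
tab0 top [ 0.6585 -0.1017] r 0.0629 ang 25.5
nozzle top [0.5503 0.0298] r 0.1667 ang 107.9
spool top [ 0.6783 -0.2962] r 0.1841 ang -65.4
cap top [ 0.7235 -0.0831] r 0.1301 ang 20.6
```

The wheel axis is at about (0.602, -0.129). The unit's x axis points about 24°, and the stud is at +120°, so it needs 4 clicks. I'll push the tab at +60° (world 84°) each time, because the stud never passes there. First I'll close the fingers and travel over.

Emit:
step_arm:
  commands:
    - [0,2.6,-3.0,0,0,0,0.1]
    - [0,5.2,-6.0,0,0,0,0.2]
    - [0,7.8,-9.0,0,0,0,0.3]
    - [0,10.4,-12.0,0,0,0,0.4]
    - [0,13.0,-15.0,0,0,0,0.436]

```text
time: 0.52
tool_pos: [0.2709, 0.3543, 0.2265]
tool_rot: [-3.141, -0.0, -2.97]
contact_force: [0.7, 0.8, -0.1]
opening: 0.063
grip_force: 0.0
```

Emit:
step_arm:
  commands:
    - [0,2.6,-3.0,0,0,0,0]
    - [0,5.2,-6.0,0,0,0,0]
    - [0,7.8,-9.0,0,0,0,0]
    - [0,10.4,-12.0,0,0,0,0]
    - [0,13.0,-15.0,0,0,0,0]

```text
time: 0.93
tool_pos: [0.4011, 0.2041, 0.2266]
tool_rot: [3.141, -0.0, -2.976]
contact_force: [0.7, 1.0, 0.2]
opening: 0.0302
grip_force: 0.0
```

Emit:
step_arm:
  commands:
    - [0,2.6,-3.0,0,0,0,0]
    - [0,5.2,-6.0,0,0,0,0]
    - [0,7.8,-9.0,0,0,0,0]
    - [0,10.4,-12.0,0,0,0,0]
    - [0,13.0,-15.0,0,0,0,0]

```text
time: 1.35
tool_pos: [0.5312, 0.0541, 0.2264]
tool_rot: [3.141, -0.001, -2.977]
contact_force: [0.6, 0.2, -0.0]
opening: 0.001
grip_force: 0.0
```

Emit:
step_arm:
  commands:
    - [0,2.4,-2.8,0,0,0,0]
    - [0,4.8,-5.6,0,0,0,0]
    - [0,7.2,-8.4,-2,0,0,0]
    - [0,9.6,-11.2,-5,0,0,0]
    - [0,9.6,-11.2,-8,0,0,0]

```text
time: 1.77
tool_pos: [0.6301, -0.061, 0.1467]
tool_rot: [-3.138, 0.005, -2.98]
contact_force: [-0.8, -0.1, -0.6]
opening: 0.0001
grip_force: 0.0
```

Emit:
step_arm:
  commands:
    - [0,0,0,-2,0,0,0]
    - [0,0,0,-4,0,0,0]
    - [0,0,0,-5,0,0,0]
    - [0,0,0,-5,0,0,0]

```text
time: 2.1
tool_pos: [0.6247, -0.0558, 0.0938]
tool_rot: [3.139, -0.005, -2.977]
contact_force: [-0.4, 0.9, 0.5]
opening: 0.0006
grip_force: 0.0
```

```bash
python3 - <<'E'
from h import *
t=read_camera("top")[:,:,::-1]; s=read_camera("side")[:,:,::-1]
f=lambda i:cv2.resize(i,None,fx=4,fy=4,interpolation=cv2.INTER_CUBIC)
cv2.imwrite("pics/c1.png",np.hstack([f(t[195:315,350:450]),f(s[270:390,255:355])]))
E
```

```text
(no output)
```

View pics/c1.png

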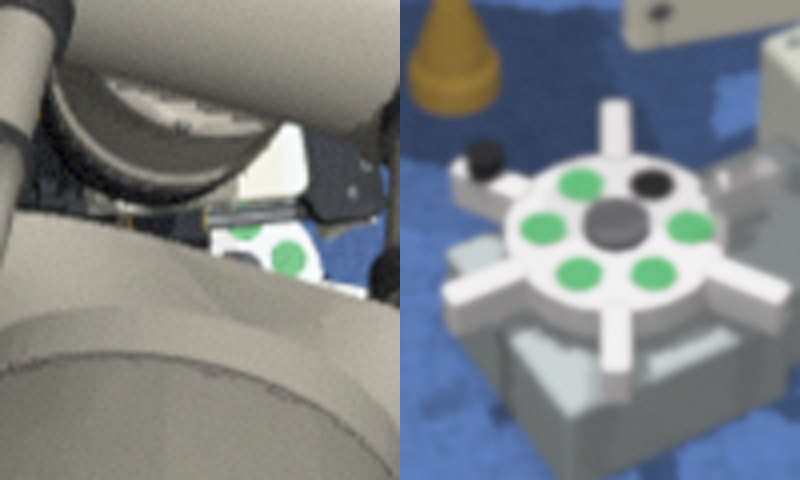

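The arm hides the wheel in the top view. In the side view the wheel is unchanged, and only a gripper part shows at the top right. I'll check where the fingertip should project.

```bash
python3 - <<'E'
from h import *
s=observe(); P=s["tool_pos"]; print(P, proj("side",P), proj("side",P+[0,0,.06]))
cv2.imwrite("pics/s2.png",read_camera("side")[:,:,::-1][180:400,220:480].repeat(2,0).repeat(2,1))
E
```

```text
[ 0.62671851 -0.05602739  0.09730324] (np.float64(320.14108314888097), np.float64(275.0075846769953)) (np.float64(320.69925877200217), np.float64(241.13619207589454))
```

View pics/s2.png

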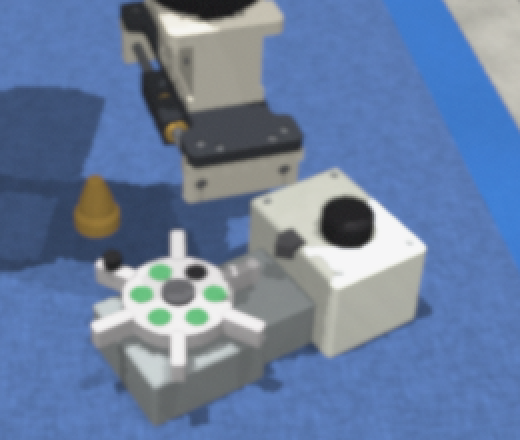

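The view is consistent with the pose: the gripper body's near end projects to crop x≈244, as seen, and hides the fingertip. Now I'll descend into the gap behind the tab.

Emit:
step_arm:
  commands:
    - [0,0,0,-1.5,0,0,0]
    - [0,0,0,-3,0,0,0]
    - [0,0,0,-4.2,0,0,0]
    - [0,0,0,-4.2,0,0,0]
    - [0,0,0,-4.2,0,0,0]

```text
time: 2.67
tool_pos: [0.6266, -0.056, 0.0552]
tool_rot: [3.142, 0.0, -2.976]
contact_force: [-0.3, -0.1, 0.0]
opening: 0.0007
grip_force: 0.0
```

Emit:
step_arm:
  commands:
    - [0,-0.25,-0.04,0,0,0,0]
    - [0,-0.5,-0.08,0,0,0,0]
    - [0,-0.75,-0.12,0,0,0,0]
    - [0,-1.0,-0.16,0,0,0,0]
    - [0,-1.25,-0.2,0,0,0,0]

```text
time: 3.08
tool_pos: [0.6153, -0.0572, 0.056]
tool_rot: [3.141, 0.005, -2.977]
contact_force: [4.1, 5.1, -0.7]
opening: 0.0005
grip_force: 2.4
```

Emit:
step_arm:
  commands:
    - [0,-0.25,-0.04,0,0,0,0]
    - [0,-0.5,-0.08,0,0,0,0]
    - [0,-0.75,-0.12,0,0,0,0]
    - [0,-1.0,-0.16,0,0,0,0]
    - [0,-1.25,-0.2,0,0,0,0]

```text
time: 3.5
tool_pos: [0.6018, -0.06, 0.0555]
tool_rot: [-3.141, 0.002, -2.976]
contact_force: [2.2, 2.3, 1.0]
opening: 0.0004
grip_force: 1.6
```

```bash
cat > g.py <<'E'
from h import *
import sys
s=read_camera("side")[:,:,::-1]
h=cv2.cvtColor(np.ascontiguousarray(s),cv2.COLOR_BGR2HSV)
k,l,st,c=cv2.connectedComponentsWithStats(cv2.inRange(h,(45,70,50),(85,255,255)))
A=np.array([.6023,-.1305])
def a(u,v,z):
    d=onz("side",u,v,z)[:2]-A; return round(float(np.degrees(np.arctan2(d[1],d[0]))),1),round(float(np.hypot(*d)),3)
print("green",[a(*c[i],.069) for i in range(1,k) if 30<st[i,4]<90])
k,l,st,c=cv2.connectedComponentsWithStats(cv2.inRange(h,(0,0,0),(180,255,70)))
print("dark",[a(*c[i],.079) for i in range(1,k) if 8<st[i,4]<150 and a(*c[i],.079)[1]<.08])
cv2.imwrite(sys.argv[1],cv2.resize(s[220:400,240:440],None,fx=3,fy=3))
E
python3 g.py pics/s3.png
```

```text
green [(134.5, 0.025), (14.8, 0.025), (-166.5, 0.025), (-44.3, 0.024), (-105.6, 0.025)]
dark [(67.6, 0.015), (166.9, 0.052), (-74.1, 0.01)]
```

The wheel has advanced about 21° with gentle contact, so I'll continue.

Emit:
step_arm:
  commands:
    - [0,-0.25,-0.04,0,0,0,0]
    - [0,-0.5,-0.08,0,0,0,0]
    - [0,-0.75,-0.12,0,0,0,0]
    - [0,-1.0,-0.16,0,0,0,0]
    - [0,-1.25,-0.2,0,0,0,0]

```text
time: 3.97
tool_pos: [0.588, -0.0623, 0.0544]
tool_rot: [3.141, -0.001, -2.977]
contact_force: [-0.4, -0.6, 0.5]
opening: 0.0006
grip_force: 0.1
```

Emit:
step_arm:
  commands:
    - [0,-0.2,-0.03,0,0,0,0]
    - [0,-0.4,-0.06,0,0,0,0]
    - [0,-0.4,-0.06,0,0,0,0]

```text
time: 4.22
tool_pos: [0.5841, -0.0627, 0.0545]
tool_rot: [3.141, -0.001, -2.977]
contact_force: [1.0, -0.4, 0.9]
opening: 0.0006
grip_force: 0.0
```

```bash
python3 g.py pics/s4.png
```

```text
green [(54.1, 0.025), (172.3, 0.024), (-6.0, 0.025), (-127.8, 0.024), (-66.1, 0.024)]
dark [(130.8, 0.016), (-94.2, 0.008), (-153.7, 0.054)]
```

View pics/s4.png

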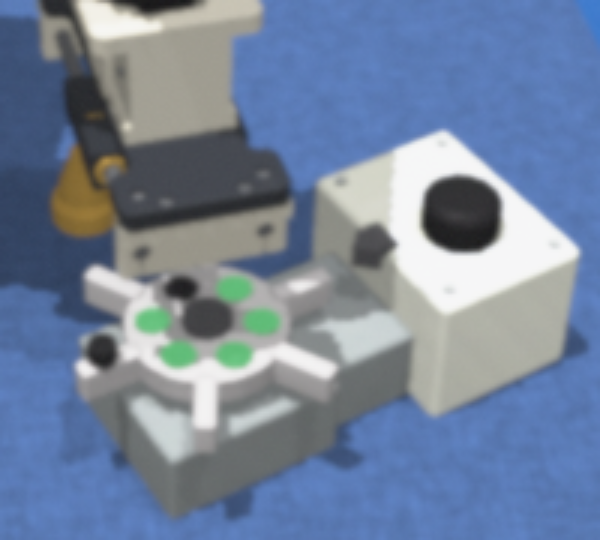

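One click is done: the stud is now at 206° (one click on) and there is no contact. I'll lift, go back, lower and repeat.

Emit:
step_arm:
  commands:
    - [0,0,0,2,0,0,0]
    - [0,0,0,3.8,0,0,0]
    - [0,1.5,0.25,3.8,0,0,0]
    - [0,3.0,0.5,3.8,0,0,0]
    - [0,4.2,0.7,3.8,0,0,0]

```text
time: 4.68
tool_pos: [0.628, -0.0556, 0.0934]
tool_rot: [-3.141, 0.001, -2.976]
contact_force: [-0.2, 0.1, -0.9]
opening: 0.0007
grip_force: 0.0
```

Emit:
step_arm:
  commands:
    - [0,0,0,0,0,0,0]
    - [0,0,0,-1.5,0,0,0]
    - [0,0,0,-3,0,0,0]
    - [0,0,0,-3.8,0,0,0]
    - [0,0,0,-3.8,0,0,0]

```text
time: 5.1
tool_pos: [0.625, -0.0555, 0.0525]
tool_rot: [3.14, -0.004, -2.976]
contact_force: [0.4, 0.9, -0.4]
opening: 0.0006
grip_force: 0.0
```

Emit:
step_arm:
  commands:
    - [0,-0.25,-0.04,0,0,0,0]
    - [0,-0.5,-0.08,0,0,0,0]
    - [0,-0.75,-0.12,0,0,0,0]
    - [0,-1.0,-0.16,0,0,0,0]
    - [0,-1.25,-0.2,0,0,0,0]

```text
time: 5.52
tool_pos: [0.6156, -0.0569, 0.0559]
tool_rot: [3.141, 0.004, -2.977]
contact_force: [4.2, 4.1, -0.5]
opening: 0.0005
grip_force: 2.4
```

Emit:
step_arm:
  commands:
    - [0,-0.25,-0.04,0,0,0,0]
    - [0,-0.5,-0.08,0,0,0,0]
    - [0,-0.75,-0.12,0,0,0,0]
    - [0,-1.0,-0.16,0,0,0,0]
    - [0,-1.25,-0.2,0,0,0,0]

```text
time: 5.93
tool_pos: [0.6025, -0.0596, 0.0557]
tool_rot: [-3.141, 0.002, -2.976]
contact_force: [3.1, 2.1, 0.6]
opening: 0.0007
grip_force: 1.6
```

Emit:
step_arm:
  commands:
    - [0,-0.25,-0.04,0,0,0,0]
    - [0,-0.5,-0.08,0,0,0,0]
    - [0,-0.75,-0.12,0,0,0,0]
    - [0,-1.0,-0.16,0,0,0,0]
    - [0,-1.25,-0.2,0,0,0,0]

```text
time: 6.35
tool_pos: [0.5886, -0.062, 0.0544]
tool_rot: [3.141, -0.001, -2.977]
contact_force: [-0.3, 0.7, -0.5]
opening: 0.0002
grip_force: 0.2
```

Emit:
step_arm:
  commands:
    - [0,-0.2,-0.03,0,0,0,0]
    - [0,-0.4,-0.06,0,0,0,0]
    - [0,-0.4,-0.06,0,0,0,0]

```text
time: 6.6
tool_pos: [0.5846, -0.0624, 0.0544]
tool_rot: [3.141, -0.001, -2.977]
contact_force: [-0.2, 0.2, 0.0]
opening: 0.0
grip_force: 0.0
```

```bash
python3 g.py pics/s5.png
```

```text
green [(109.3, 0.025), (50.2, 0.025), (-10.0, 0.025), (-130.9, 0.024), (-70.0, 0.024)]
dark [(-95.8, 0.008), (-166.7, 0.025), (-99.8, 0.056)]
```

The second flick reads 4° short of the click. It may still be settling or leaning on the finger, so I'll lift and check.

Emit:
step_arm:
  commands:
    - [0,-0.2,-0.03,0,0,0,0]
    - [0,-0.2,-0.03,2,0,0,0]
    - [0,-0.2,-0.03,3.8,0,0,0]
    - [0,-0.2,-0.03,3.8,0,0,0]

```text
time: 6.98
tool_pos: [0.5853, -0.063, 0.096]
tool_rot: [-3.139, 0.005, -2.976]
contact_force: [1.0, -0.2, 0.6]
opening: 0.0004
grip_force: 0.0
```

```bash
python3 g.py pics/s6.png
```

```text
green [(113.3, 0.025), (54.8, 0.025), (-5.4, 0.025), (-126.0, 0.025), (-65.1, 0.024)]
dark [(-101.6, 0.004), (-163.5, 0.027), (-95.8, 0.056)]
```

It is settled in the second click, with the stud at 264°. Now the third flick.

Emit:
step_arm:
  commands:
    - [0,1.5,0.25,0,0,0,0]
    - [0,3.0,0.5,0,0,0,0]
    - [0,4.4,0.75,0,0,0,0]
    - [0,4.4,0.75,0,0,0,0]

```text
time: 7.37
tool_pos: [0.6288, -0.0547, 0.0915]
tool_rot: [3.141, 0.0, -2.976]
contact_force: [-0.3, -0.1, -0.1]
opening: 0.0003
grip_force: 0.0
```

Emit:
step_arm:
  commands:
    - [0,0,0,-1.5,0,0,0]
    - [0,0,0,-3,0,0,0]
    - [0,0,0,-3.8,0,0,0]
    - [0,0,0,-3.8,0,0,0]

```text
time: 7.7
tool_pos: [0.6252, -0.0548, 0.0519]
tool_rot: [3.14, -0.005, -2.977]
contact_force: [-0.2, 0.6, -0.3]
opening: 0.0006
grip_force: 0.0
```

Emit:
step_arm:
  commands:
    - [0,-0.25,-0.04,0,0,0,0]
    - [0,-0.5,-0.08,0,0,0,0]
    - [0,-0.75,-0.12,0,0,0,0]
    - [0,-1.0,-0.16,0,0,0,0]
    - [0,-1.25,-0.2,0,0,0,0]

```text
time: 8.12
tool_pos: [0.6161, -0.0564, 0.0558]
tool_rot: [3.141, 0.004, -2.977]
contact_force: [4.1, 3.8, -0.4]
opening: 0.0002
grip_force: 2.5
```

Emit:
step_arm:
  commands:
    - [0,-0.25,-0.04,0,0,0,0]
    - [0,-0.5,-0.08,0,0,0,0]
    - [0,-0.75,-0.12,0,0,0,0]
    - [0,-1.0,-0.16,0,0,0,0]
    - [0,-1.25,-0.2,0,0,0,0]

```text
time: 8.53
tool_pos: [0.603, -0.059, 0.0557]
tool_rot: [-3.141, 0.002, -2.976]
contact_force: [2.7, 2.2, 1.3]
opening: 0.0008
grip_force: 1.7
```

Emit:
step_arm:
  commands:
    - [0,-0.25,-0.04,0,0,0,0]
    - [0,-0.5,-0.08,0,0,0,0]
    - [0,-0.75,-0.12,0,0,0,0]
    - [0,-1.0,-0.16,0,0,0,0]
    - [0,-1.25,-0.2,0,0,0,0]

```text
time: 8.95
tool_pos: [0.5892, -0.0615, 0.0545]
tool_rot: [3.142, -0.001, -2.977]
contact_force: [0.2, -0.3, -0.2]
opening: 0.0006
grip_force: 0.3
```

Emit:
step_arm:
  commands:
    - [0,-0.2,-0.03,0,0,0,0]
    - [0,-0.4,-0.06,0,0,0,0]
    - [0,-0.6,-0.09,0,0,0,0]
    - [0,-0.6,-0.09,2,0,0,0]
    - [0,-0.6,-0.09,3.8,0,0,0]

```text
time: 9.37
tool_pos: [0.5827, -0.0618, 0.0921]
tool_rot: [3.14, -0.003, -2.976]
contact_force: [0.1, 0.2, 0.4]
opening: 0.0008
grip_force: 0.0
```

```bash
python3 g.py pics/s7.png
```

```text
green [(112.9, 0.025), (54.8, 0.025), (173.3, 0.025), (-5.4, 0.025), (-65.4, 0.024)]
dark [(-106.5, 0.004), (-38.5, 0.054), (-117.2, 0.033)]
```

Third click done, with the stud one click short of the pointer. Now the last flick.

Emit:
step_arm:
  commands:
    - [0,1.5,0.25,0,0,0,0]
    - [0,3.0,0.5,0,0,0,0]
    - [0,4.4,0.7,0,0,0,0]
    - [0,4.4,0.7,0,0,0,0]

```text
time: 9.75
tool_pos: [0.6296, -0.0548, 0.0924]
tool_rot: [-3.141, 0.002, -2.976]
contact_force: [-1.0, -0.5, -0.9]
opening: 0.0007
grip_force: 0.0
```

Emit:
step_arm:
  commands:
    - [0,0,0,-1.5,0,0,0]
    - [0,0,0,-3,0,0,0]
    - [0,0,0,-3.8,0,0,0]
    - [0,0,0,-3.8,0,0,0]

```text
time: 10.08
tool_pos: [0.6259, -0.0548, 0.0524]
tool_rot: [3.14, -0.005, -2.977]
contact_force: [-0.7, 0.3, -0.1]
opening: 0.0004
grip_force: 0.0
```

Emit:
step_arm:
  commands:
    - [0,-0.25,-0.04,0,0,0,0]
    - [0,-0.5,-0.08,0,0,0,0]
    - [0,-0.75,-0.12,0,0,0,0]
    - [0,-1.0,-0.16,0,0,0,0]
    - [0,-1.25,-0.2,0,0,0,0]

```text
time: 10.5
tool_pos: [0.6166, -0.0562, 0.0558]
tool_rot: [3.141, 0.004, -2.977]
contact_force: [4.5, 5.0, -0.8]
opening: 0.0007
grip_force: 2.5
```

Emit:
step_arm:
  commands:
    - [0,-0.25,-0.04,0,0,0,0]
    - [0,-0.5,-0.08,0,0,0,0]
    - [0,-0.75,-0.12,0,0,0,0]
    - [0,-1.0,-0.16,0,0,0,0]
    - [0,-1.25,-0.2,0,0,0,0]

```text
time: 10.92
tool_pos: [0.6035, -0.0588, 0.0557]
tool_rot: [-3.141, 0.002, -2.976]
contact_force: [3.2, 1.9, 1.2]
opening: 0.0004
grip_force: 1.7
```

Emit:
step_arm:
  commands:
    - [0,-0.25,-0.04,0,0,0,0]
    - [0,-0.5,-0.08,0,0,0,0]
    - [0,-0.75,-0.12,0,0,0,0]
    - [0,-1.0,-0.16,0,0,0,0]
    - [0,-1.25,-0.2,0,0,0,0]

```text
time: 11.33
tool_pos: [0.5897, -0.0614, 0.0545]
tool_rot: [-3.142, -0.001, -2.977]
contact_force: [0.7, -0.2, 0.9]
opening: 0.0007
grip_force: 0.3
```

Emit:
step_arm:
  commands:
    - [0,-0.2,-0.03,0,0,0,0]
    - [0,-0.4,-0.06,0,0,0,0]
    - [0,-0.6,-0.09,0,0,0,0]
    - [0,-0.6,-0.09,2,0,0,0]
    - [0,-0.6,-0.09,3.8,0,0,0]

```text
time: 11.75
tool_pos: [0.5831, -0.0618, 0.0921]
tool_rot: [3.14, -0.003, -2.976]
contact_force: [0.6, 0.5, 0.2]
opening: 0.0003
grip_force: 0.0
```

Emit:
step_arm:
  commands:
    - [0,0,0,3,0,0,0]
    - [0,0,0,6,0,0,0]
    - [0,-2,3,9,0,0,0]
    - [0,-4,6,12,0,0,0]
    - [0,-6,9,12,0,0,0]

```text
time: 12.17
tool_pos: [0.5275, 0.0252, 0.2162]
tool_rot: [-3.139, 0.007, -2.979]
contact_force: [0.8, 0.8, 0.4]
opening: 0.0007
grip_force: 0.0
```

Emit:
step_arm:
  commands:
    - [0,-2.6,3,0,0,0,0]
    - [0,-5.2,6,0,0,0,0]
    - [0,-7.8,9,0,0,0,0]
    - [0,-10.4,12,0,0,0,0]
    - [0,-13,15,0,0,0,0]

```text
time: 12.58
tool_pos: [0.3942, 0.1766, 0.2123]
tool_rot: [3.142, -0.0, -2.977]
contact_force: [0.1, 1.8, 0.3]
opening: 0.0006
grip_force: 0.0
```

Emit:
step_arm:
  commands:
    - [0,-2.6,3,0,0,0,0]
    - [0,-5.2,6,0,0,0,0]
    - [0,-7.8,9,0,0,0,0]
    - [0,-7.8,9,0,0,0,0]
    - [0,-7.8,9,0,0,0,0]

```text
time: 13.0
tool_pos: [0.3164, 0.2668, 0.2123]
tool_rot: [-3.141, -0.0, -2.971]
contact_force: [0.4, -0.3, -0.2]
opening: 0.0004
grip_force: 0.0
```

```bash
python3 g.py pics/s8.png; python3 - <<'E'
from h import *
cv2.imwrite("pics/t8.png",read_camera("top")[:,:,::-1])
E
```

```text
green [(114.1, 0.025), (53.9, 0.025), (173.3, 0.025), (-5.5, 0.025), (-126.6, 0.025)]
dark [(20.6, 0.051), (-74.8, 0.034)]
```

View pics/s8.png

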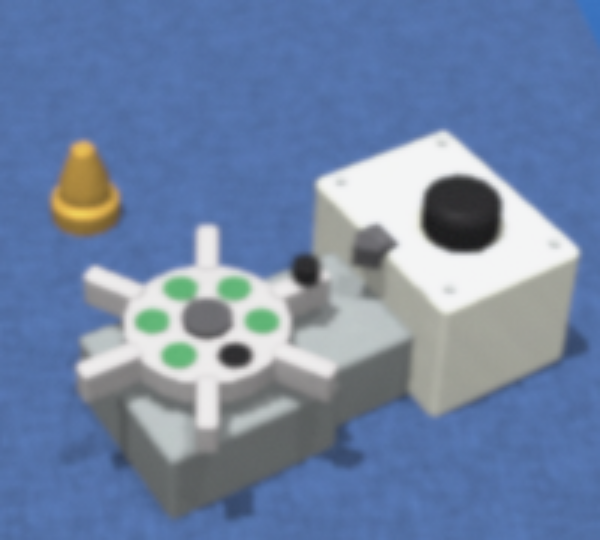

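View pics/t8.png

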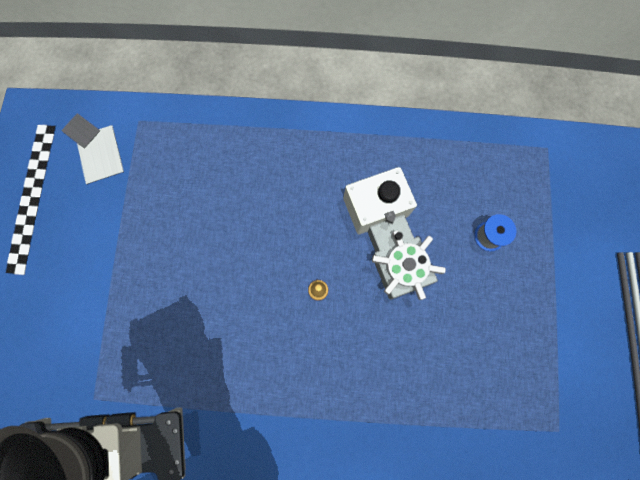

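Both views show the stud tab at the pointer (stud at about (398,236) in top). The cap, nozzle and spool have not moved, and the arm is clear.

```bash
python3 -c "
from cell import *
print(hand_in())"
```

```text
the job is handed in; nothing more can be done
None
```

The wheel was flicked four clicks anticlockwise, the stud tab now rests in its click at the pointer, the spool, nozzle and cap are unmoved, the hand is clear, and the job was handed in at about 13 s.

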